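Bring up the bench test rig

ROBOT

A 7-joint arm with a two-finger parallel gripper is mounted at the origin on the work surface. World frame = base frame: x ahead of the robot, y to its left, z up, the work surface at z = 0. Lengths are in m, angles in rad, forces in N, time in s.
With the tool pointing down it reaches from about 0.4 to 0.85 m from the base axis. Payload 4.5 kg.
Tool frame: the origin (TCP) lies on the mounting face of the last link; the fingertips stand 166 mm ahead of it and the grasp point (between the pads) lies 147 mm ahead of it (robot.grip_depth is the z of the grasp point in the tool frame, in m); z points along the fingers, y is the line along which they close (so a half turn about z gives the same grasp; the last joint's range is limited). The gripper opens to 88 mm and grips with 3 to 60 N. Pads are 18 mm wide; open, the fingers measure 123 mm over their backs; the gripper's body (75 mm by 187 mm) begins 45 mm behind the grasp point.
Start: joints at [1.171, 0.689, -0.195, 1.565, 0.157, 0.902, -0.215], TCP at [0.263, -0.567, 0.405] pointing down, gripper open.
Joint ranges: [-3.01, 3.01], [-0.46, 2.08], [-1.47, 1.51], [0.13, 2.56], [-1, 4.14], [0.04, 2.09], [-2.66, 2.66]. Speed limits (rad/s): [2.57, 2.57, 3.14, 3.14, 3.14, 3.14, 3.14].

INTERFACE

Orientations are given as a 3x3 rotation matrix whose columns are the frame's x, y, z axes.
In Python, from station import robot gives the robot as it stands.
- The arm moves only by the shell command python3 -m inch 'ROWS' [FORCE]. ROWS is JSON, a list of rows, each a list of 3 entries, a list of its own where there are three numbers: the shift along the tool's x, y, z in mm, then the turn, a rotation vector about the tool's x, y, z in degrees, then the opening, from 0 (shut) to 1 (fully open). A call has exactly 8 rows; each row is the pose to reach, as a shift and turn from the pose commanded when the call began, along the tool's axes at that moment; what a row does not reach only later rows make up. A row lasts 1/8 s, in which the tool goes at most 62.5 mm and 10.7 degrees, less where a joint would pass 70% of its speed; a pose out of reach is approached as far as the arm can. A call with a gripper value outside its range is refused whole. The fingers move at their own pace and stop on an object; FORCE is the grip in N (left out, the last holds). Time passes only in rows, so rows that repeat a pose let the fingers close, or fill a call up. It gives the time, the measured TCP pose, the force, the opening and the grip force at its end, in the units of the state.
- robot.sense(): the state, without advancing time (a new reading comes with each control period).
- robot.get_image(name): name is "side" or "top" or "wrist"; returns the picture (420x560x3 uint8, red, green, blue); there is no depth.
- robot.camera_info(name): a dict with "fx", "fy", "cx", "cy" (pixels), "eye" and "attitude" of the camera in the world. Camera axes: x right, y down, z forward; pixel columns grow to the right and rows downward; lengths in m; the calibration is good to about 2 mm. The wrist camera is an equidistant fisheye: a pixel r from the principal point sees the ray r / f radians off the axis. A picture is of the moment at which its call begins: read the wrist's pose just before it. camera_info takes no time and is no camera call; for the wrist camera it gives the pose at the moment of the call.
- robot.finish_job(): hands the job in; it is judged then, once.
The state is a dict: "time_s": time; "qpos": joint angles; "qvel": joint speeds; "tau": joint torques, N m; "ee_pos": TCP position; "tcp_rot": TCP orientation; "force": force on the tool from outside, world axes, zero at the start; "moment": the same for the moment, N m; "opening": opening from 0.0 (shut) to 1.0 (fully open); "grip_force": force on a finger pad.
Only numpy, scipy, OpenCV 4.12 (cv2) and the standard library are available. Lean on these libraries where they do the work, as an engineer would, in place of code of your own. Each camera call takes 0.05 s, during which the arm holds its last target. There are 200 camera calls.

TASK

Bring up the test rig with the closed fingertips, in this order: push down the raised end of the rocker on the power box until it is fully over, then push the long bar key in the middle of the keypad all the way down so that it stays down, and last press the round button on the start box all the way down and let it come back up. Nothing is to be picked up: do not lift or shove the keypad or the start box, do not press the keypad's two square keys, and leave the other things on the desk where they are.

Things in the scene. Friction and masses are not known exactly. Their poses are not given: they have to be found in the camera images.
- power_box: Fixed grey steel box on the desk, 140 (x) x 100 (y) x 55 mm high, with a white V-shaped rocker switch in the middle of its top inside a dark rim 72 x 42 mm, 6 mm high. Origin: centre of its underside; z up. The rocker's two halves lie along the box's x axis.
- rocker_high (a point): Point on top of the rocker half that starts raised (box +x side), 20 mm from the pivot line, on the centre line; moves with the rocker, whose y axis is the pivot line. Rocker 29 mm wide, each half 30 mm long. At the start this point is 72 mm above the desk, 17 mm from the box centre; fully over, 65 mm and 20 mm, and this half is level.
- rocker (a joint): Angle of the rocker, rad: 0 = off (+x half raised; starts within 0.04 of it), 0.40 = fully over (+x half level and down, the other half raised). It takes about 3 N at the point to move and stays where it is left.
- keypad: Loose grey keypad, 80 (x) x 180 (y) x 24 mm high, about 0.5 kg, lying flat. Origin: centre of its underside; z up. Three white keys in a row along its y axis, each 26 mm wide in x, their tops 14 mm above the case: a long bar key in the middle and a square key near either end.
- bar_key_top (a point): Centre of the top of the long bar key, 26 (x) x 56 (y) mm, in the middle of the keypad; 38 mm above the desk when up. Moves with the key.
- bar_key (a joint): Depth of the bar key, m: 0 = up (starts within 1 mm of it), 0.006 = fully down. It takes about 4 N to push, has no spring return and stays where it is pushed.
- square_key_l (a joint): Depth, m, of the 26 mm square spring key 64 mm to the +y side of the bar key's centre: 0 = up, 0.006 = down, about 5 N. To be left alone.
- square_key_r (a joint): Depth, m, of the 26 mm square spring key 64 mm to the -y side of the bar key's centre: 0 = up, 0.006 = down, about 5 N. To be left alone.
- start_box: Loose grey box, 90 x 90 x 50 mm high, about 0.45 kg, with one round white push button in the middle of its top. Origin: centre of its underside; z up.
- start_button_top (a point): Centre of the top of the round button, 40 mm across, in a dark collar 56 mm across and 12 mm high; 72 mm above the desk when up, 66 mm fully pressed. Moves with the button.
- start_button (a joint): Depth of the round button, m: 0 = up, 0.006 = fully down (about 5 N). It springs back when released.
- screwdriver: Loose screwdriver lying on the desk beyond the work, bystander.
- spool: Loose metal spool, 54 mm across, 38 mm high, bystander; origin at the centre of its underside.
- glue: Loose white bottle, 40 mm across, 90 mm high, bystander; origin at the centre of its underside.
- mug: Loose white mug, 80 mm across, 90 mm high, at the robot's right, bystander; origin at the centre of its underside.
Things that resemble listed ones, but are neither listed nor needed, are in the scene too. Leave any green or purple look-alike of the start_box alone.

How it is judged:
On the way, in this order (a step that is already met when the one before it is completed fails the run):
1. the rocker is fully over (value of joint rocker above 0.34 rad), for 0.1 s.
2. the bar key is fully down (value of joint bar_key above 0.0048 m), for 0.1 s.
3. the round button is pressed fully down (value of joint start_button above 0.0048 m), for 0.05 s.
4. the round button is back up (value of joint start_button below 0.001 m), for 0.1 s.
At the end, for the whole second after the job is handed in: Rocker over (above 0.34 of 0.40 rad), bar key down (above 4.5 of 6 mm), round button and square keys up (within 1 mm), keypad and start box flat on the desk, at rest, within 30 mm of their starts, and screwdriver, spool, bottle and mug within 20 mm of theirs (value of joint rocker above 0.34 rad and value of joint bar_key above 0.0045 m and value of joint each of start_button, square_key_l, square_key_r below 0.001 m and height (world z) of each of keypad, start_box below 0.004 m and angle between each of keypad, start_box's own z axis and vertical below 0.05 rad and distance of each of keypad, start_box from where it was at the start of the episode below 0.03 m and linear speed of each of keypad, start_box below 0.01 m/s and distance of each of screwdriver, spool, glue, mug from where it was at the start of the episode below 0.02 m); the robot touches nothing.
It fails at once if the bar key is pressed before the rocker is over (value of joint bar_key above 0.0025 m and value of joint rocker below 0.3 rad).
It fails at once if the round button is pressed before the rocker is over and the bar key is down (value of joint start_button above 0.0025 m and (value of joint rocker below 0.3 rad or value of joint bar_key below 0.0045 m)).
It fails at once if a square key is pressed (value of joint any of square_key_l, square_key_r above 0.003 m).
It fails at once if the keypad or the start box is lifted, tipped or shoved more than 30 mm (distance of any of keypad, start_box from where it was at the start of the episode above 0.03 m or height (world z) of any of keypad, start_box above 0.01 m or angle between any of keypad, start_box's own z axis and vertical above 0.15 rad).
It fails at once if a bystander is disturbed (distance of any of screwdriver, spool, glue, mug from where it was at the start of the episode above 0.02 m).
It also fails if it takes over 45 s, if anything falls off the work surface, if the arm or the gripper's body presses on something with over 40 N, if the wrist force passes 120 N, or if a joint passes its speed limit or range.

## Working session

There is one attempt and no reset: what is moved stays moved. The work goes in short steps, Python scripts to look and compute and a shell command to move; the robot and the scene stay as the last step left them, time stands still between calls to the robot, and variables do not carry over. Pictures are saved under pics/ and viewed, at most 10 in all, crops included, and the job is handed in when it is done.

```bash
mkdir -p pics; python3 - <<'E'
from station import robot
import cv2,numpy as np
s=robot.sense();print(s['time_s'],s['ee_pos'],np.round(s['tcp_rot'],3).tolist(),s['opening'])
for n in("top","side"):
    im=robot.get_image(n);cv2.imwrite(f"pics/{n}0.png",im[:,:,::-1]);c=robot.camera_info(n);print(n,{k:np.round(v,3).tolist() for k,v in c.items()})
E
```

```text
0.0 [ 0.26252841 -0.5668325   0.40391562] [[0.907, 0.42, -0.001], [0.42, -0.907, 0.002], [-0.0, -0.002, -1.0]] 0.9970600330947551
top {'fx': 392.557, 'fy': 392.557, 'cx': 277.352, 'cy': 207.899, 'eye': [0.436, -0.069, 1.066], 'attitude': [[0.021, -0.987, 0.156], [-1.0, -0.022, -0.003], [0.006, -0.156, -0.988]]}
side {'fx': 409.938, 'fy': 409.938, 'cx': 271.965, 'cy': 211.738, 'eye': [0.17, 0.73, 0.613], 'attitude': [[-0.897, -0.236, 0.373], [-0.441, 0.451, -0.776], [0.014, -0.861, -0.509]]}
```

View pics/top0.png

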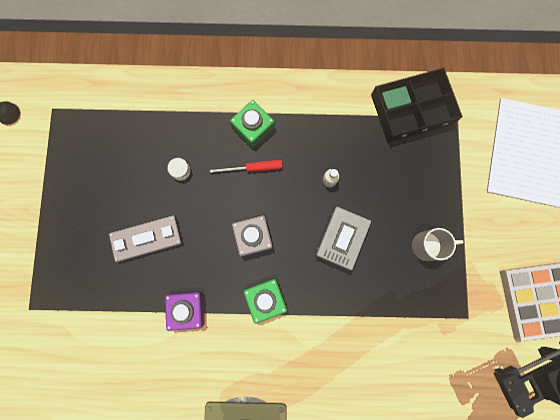

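View pics/side0.png

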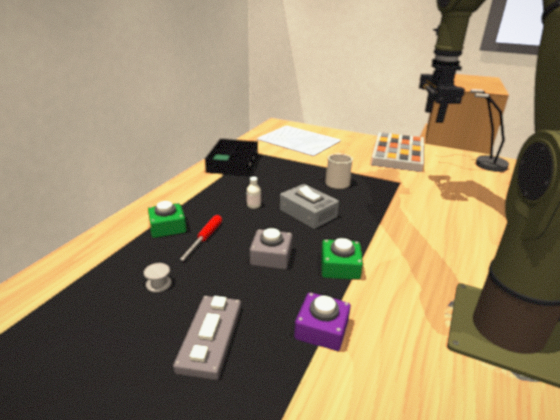

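```bash
cat > h.py <<'E'
import cv2,numpy as np
from station import robot
def ray(c,u,v):
    d=np.array([(u-c['cx'])/c['fx'],(v-c['cy'])/c['fy'],1.]);return np.array(c['attitude'])@d
def onz(c,u,v,z):
    e=np.array(c['eye']);d=ray(c,u,v);return e+d*(z-e[2])/d[2]
E
python3 - <<'E'
from h import *
im=cv2.imread('pics/top0.png');c=robot.camera_info('top')
for n,(u0,v0,u1,v1),z in(("key",(105,210,185,268),.038),("start",(228,212,276,262),.072),("power",(312,203,376,277),.068)):
    g=im[v0:v1,u0:u1].min(2);m=(g>205).astype(np.uint8)
    for k in cv2.findContours(m,0,2)[0]:
        a=cv2.contourArea(k)
        if a<25: continue
        (u,v),wh,an=cv2.minAreaRect(k);b=cv2.boxPoints(((u,v),wh,an));M=cv2.moments(k)
        u,v=M['m10']/a,M['m01']/a
        w=[onz(c,q[0]+u0,q[1]+v0,z)[:2] for q in b]
        print(n,a,round(u+u0,1),round(v+v0,1),onz(c,u+u0,v+v0,z).round(4),np.round(w,3).tolist())
s=cv2.imread('pics/side0.png')
a=cv2.resize(im[200:280,305:385],(400,400),interpolation=2);b=cv2.resize(s[170:235,270:350],(400,400),interpolation=2)
cv2.imwrite('pics/z1.png',np.hstack([a,b]))
E
```

```text
key 74.5 118.5 244.0 [0.4941 0.3404 0.038 ] [[0.501, 0.357], [0.51, 0.333], [0.487, 0.324], [0.479, 0.347]]
key 173.0 142.4 237.3 [0.5128 0.2793 0.038 ] [[0.516, 0.31], [0.533, 0.257], [0.509, 0.249], [0.493, 0.301]]
key 74.5 166.3 230.6 [0.5318 0.2183 0.038 ] [[0.541, 0.234], [0.547, 0.21], [0.523, 0.203], [0.517, 0.226]]
start 156.0 251.0 234.0 [ 0.5247 -0.0062  0.072 ] [[0.542, 0.012], [0.543, -0.023], [0.507, -0.024], [0.507, 0.011]]
power 221.0 344.6 237.3 [ 0.5218 -0.2444  0.068 ] [[0.501, -0.22], [0.554, -0.243], [0.543, -0.269], [0.49, -0.246]]
```

View pics/z1.png

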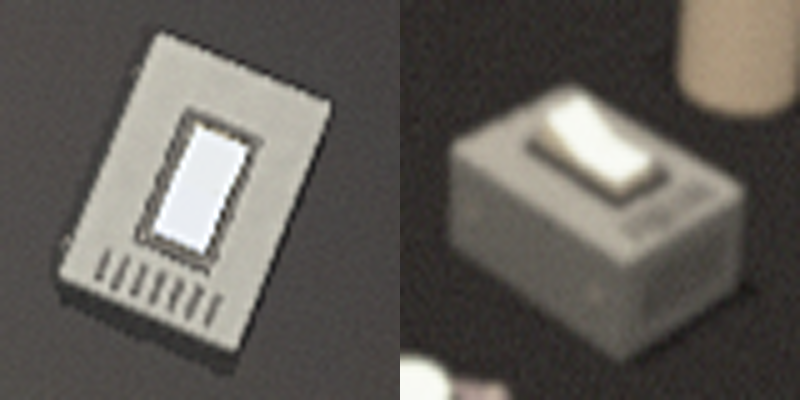

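The rocker's raised half is at the end away from the vents (world +x; upper in the top crop, upper left in the side crop). The key centres in the top view are at pixels (142,237) and (251,234), and the rocker centre is at (345,237).

```bash
python3 -m inch '[[[40,-18,0],[0,0,6],0],[[95,-42,0],[0,0,12],0],[[150,-65,10],[0,0,18],0],[[205,-90,20],[0,0,24],0],[[260,-113,40],[0,0,30],0],[[315,-137,60],[0,0,36],0],[[360,-157,80],[0,0,42],0],[[385,-168,80],[0,0,48],0]]' 20; python3 -m inch '[[[0,0,0],[0,0,0],0],[[0,0,0],[0,0,0],0],[[0,0,0],[0,0,0],0],[[0,0,0],[0,0,0],0],[[0,0,0],[0,0,0],0],[[0,0,0],[0,0,0],0],[[0,0,0],[0,0,0],0],[[0,0,0],[0,0,0],0]]'
python3 - <<'E'
from h import *
s=robot.sense();print(s['time_s'],s['ee_pos'],np.round(s['tcp_rot'],3).tolist(),s['opening'],s['force'])
c=robot.camera_info('wrist');print({k:np.round(v,3).tolist() for k,v in c.items()})
cv2.imwrite('pics/w1.png',robot.get_image('wrist')[:,:,::-1])
E
```

```text
time_s: 1.1
ee_pos: [0.5429, -0.249, 0.3226]
tcp_rot: [[0.92, -0.392, -0.003], [-0.392, -0.92, 0.003], [-0.004, -0.002, -1.0]]
force: [-0.5, -0.8, -0.1]
opening: 0.115
grip_force: 0.0
time_s: 2.1
ee_pos: [0.5415, -0.2528, 0.3247]
tcp_rot: [[0.92, -0.393, 0.0], [-0.393, -0.92, -0.0], [0.0, 0.0, -1.0]]
force: [0.4, 0.2, -0.0]
opening: 0.005
grip_force: 0.0
2.1 [ 0.54148029 -0.25277813  0.32472566] [[0.92, -0.393, 0.0], [-0.393, -0.92, -0.0], [0.0, 0.0, -1.0]] 0.005322628698680304 [ 0.39573423  0.17677271 -0.01473578]
{'fx': 325.192, 'fy': 325.192, 'cx': 276.205, 'cy': 208.551, 'eye': [0.61, -0.282, 0.304], 'attitude': [[-0.393, -0.88, -0.269], [-0.92, 0.376, 0.113], [0.002, 0.291, -0.957]]}
```

View pics/w1.png

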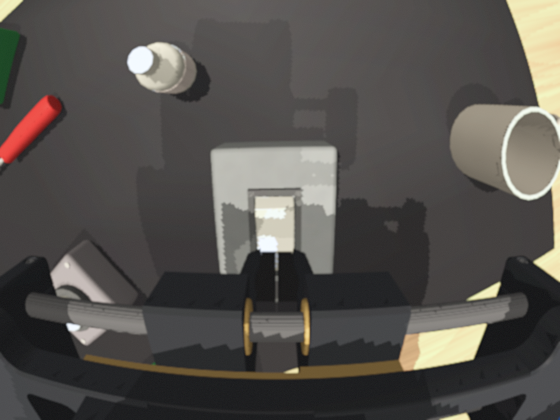

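The wrist view shows the closed fingertips in line with the rocker (its far end at pixel (275,196), fingers at column 277). Next I'll check the rocker's far-end position.

```bash
cat >> h.py <<'E'
def fish(c,u,v,z):
    a=np.array([u-c['cx'],v-c['cy']]);r=np.hypot(*a);t=r/c['fx']
    d=np.array(c['attitude'])@np.r_[np.sin(t)*a/r,np.cos(t)];e=np.array(c['eye']);return e+d*(z-e[2])/d[2]
E
python3 - <<'E'
from h import *
c=robot.camera_info('wrist')
for (u,v,z) in((275,197,.074),(212,147,.055),(336,147,.055)): print(fish(c,u,v,z).round(4))
E
```

```text
[ 0.5542 -0.2574  0.074 ]
[ 0.6057 -0.2264  0.055 ]
[ 0.5679 -0.3146  0.055 ]
```

```bash
python3 -m inch '[[[0,0,35],[0,0,0],0],[[0,0,65],[0,0,0],0],[[0,0,78],[0,0,0],0],[[0,0,85],[0,0,0],0],[[0,0,90],[0,0,0],0],[[0,0,94],[0,0,0],0],[[0,0,96],[0,0,0],0],[[0,0,96],[0,0,0],0]]'
```

```text
time_s: 3.15
ee_pos: [0.5427, -0.2534, 0.2314]
tcp_rot: [[0.919, -0.393, 0.005], [-0.393, -0.919, -0.002], [0.005, -0.0, -1.0]]
force: [0.9, 1.1, 15.2]
opening: 0.005
grip_force: 7.6
```

Contact force is 15 N with the tip at 65 mm, which means the rocker is bottomed. Next I'll lift and move on towards the keypad, checking the rocker on the way.

```bash
python3 -m inch '[[[0,0,-30],[0,0,0],0],[[0,0,-80],[0,0,0],0],[[-15,-30,-100],[0,0,-5],0],[[-39,-79,-100],[0,0,-10],0],[[-64,-129,-100],[0,0,-15],0],[[-88,-179,-100],[0,0,-20],0],[[-110,-224,-100],[0,0,-25],0],[[-122,-248,-100],[0,0,-28],0]]'
python3 - <<'E'
from h import *
s=robot.sense();print(s['time_s'],s['ee_pos'],s['force'])
a=robot.get_image('top')[200:280,305:385,::-1];b=robot.get_image('side')[170:235,270:350,::-1]
cv2.imwrite('pics/z2.png',np.hstack([cv2.resize(a,(400,400)),cv2.resize(b,(400,400))]))
E
```

```text
time_s: 4.15
ee_pos: [0.5258, 0.0263, 0.3287]
tcp_rot: [[0.996, 0.091, -0.002], [0.091, -0.996, 0.001], [-0.002, -0.001, -1.0]]
force: [0.4, -0.6, 1.4]
opening: 0.001
grip_force: 0.0
4.15 [0.5257853  0.02632956 0.32869994] [ 0.40322185 -0.59239108  1.42833313]
```

View pics/z2.png

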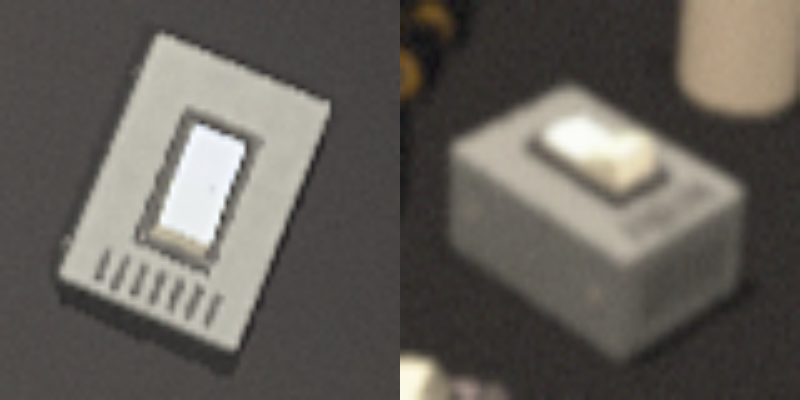

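The rocker is over: the end near the vents is now raised and the far half is level. On to the keypad.

```bash
python3 -m inch '[[[2,-45,0],[0,0,-3],0],[[4,-95,0],[0,0,-6],0],[[6,-145,0],[0,0,-9],0],[[8,-195,0],[0,0,-12],0],[[9,-235,10],[0,0,-12],0],[[9,-256,20],[0,0,-12],0],[[9,-256,20],[0,0,-12],0],[[9,-256,20],[0,0,-12],0]]'
python3 - <<'E'
from h import *
s=robot.sense();print(s['time_s'],s['ee_pos'],s['force'])
c=robot.camera_info('wrist');print({k:np.round(v,4).tolist() for k,v in c.items()})
cv2.imwrite('pics/w2.png',robot.get_image('wrist')[:,:,::-1])
E
```

```text
time_s: 5.25
ee_pos: [0.5147, 0.2763, 0.3087]
tcp_rot: [[0.958, 0.287, -0.0], [0.287, -0.958, -0.003], [-0.001, 0.002, -1.0]]
force: [0.2, -0.1, 1.0]
opening: 0.004
grip_force: 0.0
5.25 [0.51474263 0.27628168 0.30871919] [ 0.22020723 -0.08014655  0.97200721]
{'fx': 325.1923, 'fy': 325.1923, 'cx': 276.2055, 'cy': 208.5512, 'eye': [0.5863, 0.2984, 0.2877], 'attitude': [[0.2869, -0.9162, -0.2797], [-0.9579, -0.2732, -0.0879], [0.0041, 0.2932, -0.9561]]}
```

View pics/w2.png

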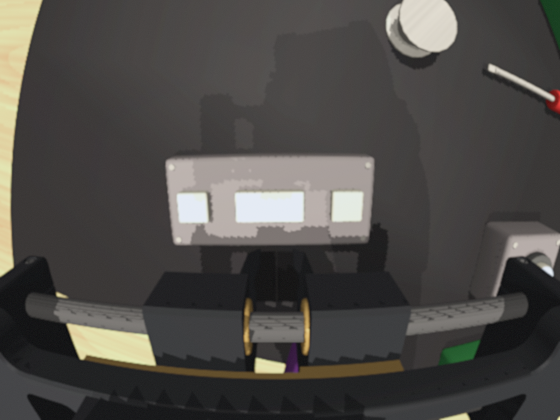

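The wrist view shows the bar key centred at pixel (270,207), which gives about (0.512, 0.280). That agrees with the top view, so I'll shift 3 mm and press.

```bash
python3 -m inch '[[[-1,-3,45],[0,0,0],0],[[-1,-3,80],[0,0,0],0],[[-1,-3,98],[0,0,0],0],[[-1,-3,104],[0,0,0],0],[[-1,-3,108],[0,0,0],0],[[-1,-3,111],[0,0,0],0],[[-1,-3,113],[0,0,0],0],[[-1,-3,113],[0,0,0],0]]'
```

```text
time_s: 6.3
ee_pos: [0.5126, 0.2809, 0.1984]
tcp_rot: [[0.957, 0.289, 0.001], [0.289, -0.957, -0.0], [0.001, 0.001, -1.0]]
force: [-4.1, -4.5, 18.8]
opening: 0.004
grip_force: 9.5
```

The key bottomed at 32 mm with 19 N. Lift and go to the start box.

```bash
python3 -m inch '[[[0,0,-40],[0,0,0],0],[[0,0,-95],[0,0,0],0],[[-10,40,-110],[0,0,0],0],[[-24,95,-110],[0,0,0],0],[[-39,150,-110],[0,0,0],0],[[-53,205,-110],[0,0,0],0],[[-66,255,-110],[0,0,0],0],[[-71,277,-110],[0,0,0],0]]'
python3 -m inch '[[[0,0,0],[0,0,0],0],[[0,0,0],[0,0,0],0],[[0,0,0],[0,0,0],0],[[0,0,0],[0,0,0],0],[[0,0,0],[0,0,0],0],[[0,0,0],[0,0,0],0],[[0,0,0],[0,0,0],0],[[0,0,0],[0,0,0],0]]'
python3 - <<'E'
from h import *
im=robot.get_image('wrist')[:,:,::-1]
b=cv2.resize(robot.get_image('side')[280:385,165:255,::-1],(360,420))
cv2.imwrite('pics/w3.png',np.hstack([im[:,90:520],b]))
E
```

```text
time_s: 7.3
ee_pos: [0.525, -0.0076, 0.3065]
tcp_rot: [[0.958, 0.286, 0.003], [0.286, -0.958, -0.001], [0.002, 0.002, -1.0]]
force: [1.3, 0.8, -0.2]
opening: 0.005
grip_force: 0.0
time_s: 8.3
ee_pos: [0.5246, -0.0042, 0.3057]
tcp_rot: [[0.957, 0.29, 0.0], [0.29, -0.957, -0.0], [-0.0, 0.0, -1.0]]
force: [0.8, 0.7, 0.0]
opening: 0.001
grip_force: 0.0
```

View pics/w3.png

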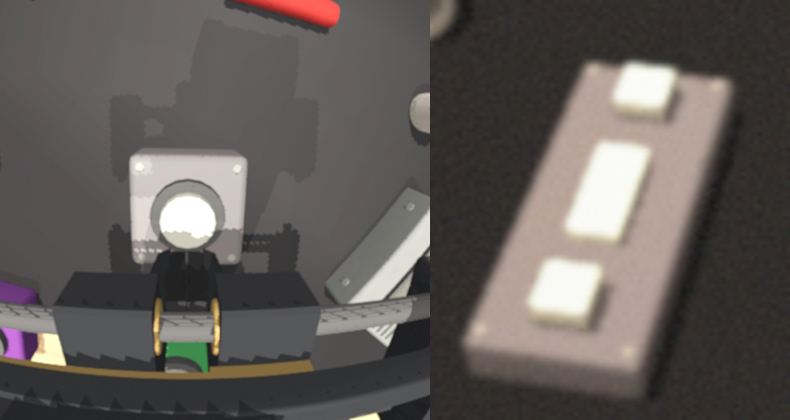

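The bar key now sits lower than the square keys. The start button is at wrist pixel (278,220), in line with the fingers, so I'll press it.

```bash
python3 -m inch '[[[0,2,35],[0,0,0],0],[[0,2,55],[0,0,0],0],[[0,2,65],[0,0,0],0],[[0,2,70],[0,0,0],0],[[0,2,73],[0,0,0],0],[[0,2,76],[0,0,0],0],[[0,2,77],[0,0,0],0],[[0,2,77],[0,0,0],0]]'
```

```text
time_s: 9.4
ee_pos: [0.5247, -0.006, 0.232]
tcp_rot: [[0.957, 0.29, 0.001], [0.29, -0.957, -0.0], [0.001, 0.001, -1.0]]
force: [-6.3, 1.1, 31.3]
opening: 0.007
grip_force: 15.5
```

Tip at 66 mm with 31 N, so the button is fully pressed. Release.

```bash
python3 -m inch '[[[0,0,-10],[0,0,0],0],[[0,0,-30],[0,0,0],0],[[0,0,-60],[0,0,0],0],[[0,0,-90],[0,0,0],0],[[0,0,-100],[0,0,0],0],[[0,0,-100],[0,0,0],0],[[0,0,-100],[0,0,0],0],[[0,0,-100],[0,0,0],0]]'
python3 - <<'E'
from h import *
cv2.imwrite('pics/s9.png',robot.get_image('side')[:,:,::-1])
E
```

```text
time_s: 10.4
ee_pos: [0.5249, -0.006, 0.3277]
tcp_rot: [[0.957, 0.29, -0.002], [0.29, -0.957, -0.0], [-0.002, -0.0, -1.0]]
force: [0.2, 0.2, 0.4]
opening: 0.004
grip_force: 0.0
```

View pics/s9.png

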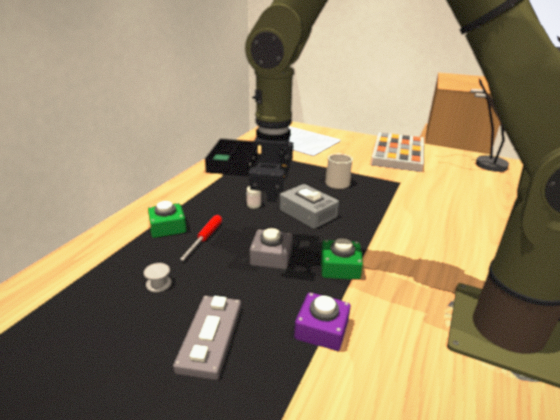

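The start button is back up at (271,236), the rocker is over at (310,194), and the boxes and bystanders are where they started. The robot is clear of everything.

```bash
python3 -c "
from station import robot
print(robot.finish_job())"
```

```text
the job is handed in; nothing more can be done
None
```

I pushed the rocker over, pushed the bar key down, then pressed and released the start button, in that order, and handed the job in at about 10.5 s; no verdict came back.

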